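# Tuck the drip plate under the splash flap and hold it flat

## Robot

A 6-joint arm with a two-finger parallel gripper is mounted at the origin on a cart in front of the work surface, level with it; the furniture and walls round the work are solid. World frame = base frame: x ahead of the robot, y to its left, z up, the work surface at z = 0. Lengths are in m, angles in degrees, forces in N, time in s.
With the tool pointing down it reaches from about 0.375 to 0.825 m from the base axis. Payload 5.5 kg.
Tool frame: the origin (TCP) lies midway between the tips of the shut fingers; the grasp point (between the pads) lies ctrl.pinch_z behind it (ctrl.pinch_z is the distance from the TCP to the grasp point, in m); z points along the fingers, y is the line along which they close (so a half turn about z gives the same grasp; the last joint's range is limited). The gripper opens to 85 mm and grips with 20 to 120 N. Pads are 22 mm wide; open, the fingers measure 114 mm over their backs; the gripper's body (76 mm by 85 mm) begins 54 mm behind the grasp point. The pads swing forward as they close: fully open they stand 13 mm farther back than shut.
Start: joints at [-68.182, 17.962, -2.699, 69.339, 0, 90], TCP at [0.223, -0.557, 0.231] pointing down, gripper open.
Joint ranges: [-152.73, 152.73], [-39.44, 99.34], [-58.76, 71.6], [-118.89, 123.64], [-81.53, 83.1], [-180, 180]. Speed limits (degrees/s): [136.94, 136.94, 172.46, 180, 180, 180].

## Interface

Orientations are given as [roll, pitch, yaw] about the fixed x, y, z axes, in that order (R = Rz(yaw) Ry(pitch) Rx(roll)).
In Python, from cell import get_state, get_image, camera_info, sign_off, ctrl gives the robot as it stands. The module is installed in compiled form; this text tells all that it offers.
- The arm moves only by the tool arm_command, never from a script. Its arguments are lists of equal length, an entry for each row: "offset": the shift along the world's x, y, z in mm, a list of three; "yaw": the turn about the world's z in rad; "hand": the opening, from -1 (shut) to 1 (fully open). In form: {"offset": [[x, y, z], ...], "yaw": [yaw, ...], "hand": [hand, ...]}. A call has 1 to 10 rows; each row is the pose to reach, as a shift and turn from the pose commanded when the call began; what a row does not reach only later rows make up. A row lasts 1/8 s, in which the tool goes at most 62.5 mm and 10.7 degrees, less where a joint would pass 70% of its speed; a pose out of reach is approached as far as the arm can. A call with a gripper value outside its range is refused whole. The fingers move at their own pace and stop on an object; "newtons" is the grip in N (left out, the last holds). Time passes only in rows, so rows that repeat a pose let the fingers close. It gives the time, the measured TCP pose, the force, the opening and the grip force at its end, in the units of the state.
- get_state(): the state, without advancing time (a new reading comes with each control period).
- get_image(name): name is "side" or "top"; returns (picture, depth): 384x512x3 uint8, blue, green, red; 384x512 float32, m along the optical axis (not along the pixel's ray), 0 where there is no reading.
- camera_info(name): a dict with "fovy" (degrees; the focal length in pixels is half the picture's height over the tangent of half this angle, whatever the lens; pixels are square), "cx", "cy" (the principal point, pixels), "origin" and "orientation" of the camera in the world. Camera axes: x right, y down, z forward; pixel columns grow to the right and rows downward; lengths in m; the calibration is good to about 2 mm. A picture is of the moment at which its call begins. camera_info takes no time and is no camera call.
- sign_off(): hands the job in; it is judged then, once.
The state is a dict: "clock": time; "joint_positions": joint angles; "qd": joint speeds; "joint_efforts": joint torques, N m; "tcp_pos": TCP position; "eef_rot": TCP orientation; "force": force on the tool from outside, world axes, zero at the start; "wrist_torque": the same for the moment, N m; "opening": finger opening in m; "grip_force": force on a finger pad.
Only numpy, scipy, OpenCV 4.12 (cv2) and the standard library are available. Lean on these libraries where they do the work, as an engineer would, in place of code of your own. Each camera call takes 0.05 s, during which the arm holds its last target. There are 200 camera calls.

## Task

Pick up the loose metal drip plate by its upright grip and fit it on the staining board: with the plate between the board's two side rails, slide its plain edge at least 15 mm under the lapped metal flap, without lifting the flap. Then press the plate down flat on the board, and finish while still holding it pressed there (as if for a colleague to screw it down). Leave the dishes, the dropper bottle and the marker where they are.

Things in the scene. Friction and masses are not known exactly. Their poses are not given: they have to be found in the camera images.
- board: Fixed grey staining board, 180 (x) x 130 (y) x 12 mm, flat on the worktop. Origin: centre of its underside; x points from its open front end (robot side) to the flap's hinge at its far end, y left, z up. Bare top, where the plate is to lie: z = 12 mm. A rail 7 mm high, 8 mm wide runs along each long side (inner faces at y = +-53 mm). A steel flap covers the far half, resting on the rails.
- lip (a point): Middle of the flap's front edge as it lies shut, seen from above (fixed in the board's frame at x = 5, y = 0, z = 19 mm). The flap's underside is 7 mm above the bare top; its last 11 mm are bent up, so at the front edge the opening is 11 mm and the metal's top is 15 mm above the bare top. Under the flap a stop bar 5 mm high, front face at board x = 34 mm, lets a plate go in 29 mm.
- flap (a joint): Angle (rad) of the thin steel flap about its hinge at the board's far end (board x = 80 mm): 0 lying shut on the rails, growing as its front edge is lifted. Light (80 g, weak closing spring): less than 2 N at the front edge lifts it.
- plate: Loose aluminium drip plate, 76 (x) x 90 (y) x 3 mm, about 90 g. Origin: centre of its underside, z up. Plain edge, to go under the flap: x = +38 mm; the opposite edge is thickened to 6 mm by a bead. A grey upright grip rib 12 mm thick (y), x from -32 to 0 mm, stands on it, top 40 mm above the underside. Starts flat on the worktop (z = 0), plain edge away from the robot.
- plate_edge (a point): Middle of the plain edge of the drip plate, on its underside (x = +38 mm of the plate).
- dish_front: Clear empty petri dish, 55 mm wide, 15 mm high, near the front edge of the worktop; leave alone. Origin: centre of its underside.
- dish_mid: Petri dish with reddish contents, 55 mm wide, 15 mm high, in front of the microscope; leave alone. Origin: centre of its underside.
- dropper: Glass dropper bottle with black cap, 33 mm wide, 95 mm high, at the right; leave alone. Origin: centre of its underside.
- marker: Black marker pen, 132 mm long, 13 mm thick, lying near the front edge of the worktop at the left; leave alone. Origin: centre of its underside.

How it is judged:
By the outcome, as a careful person would: the job done as asked, in the order asked, and still so for the second after the job is handed in, while the arm keeps its last pose, push and grip.
It also fails if it takes over 40 s, if anything falls off the work surface, if the arm or the gripper's body presses on something with over 40 N, if the wrist force passes 120 N, or if a joint passes its speed limit or range.

## Working session

There is one attempt and no reset: what is moved stays moved. The work goes in short steps, Python scripts to look and compute and a tool call to move; the robot and the scene stay as the last step left them, time stands still between calls to the robot, and variables do not carry over. Pictures are saved under pics/ and viewed, at most 10 in all, crops included, and the job is handed in when it is done.

Besides the shell and the picture viewer there is one more tool, called after "Request:" as name([rows], argument=value, ...), one row to a line, values as JSON. arm_command: Moves the arm, as the interface text tells. Its arguments: {"type":"object","properties":{"offset":{"type":"array","items":{"type":"array","items":{"type":"number"}}},"yaw":{"type":"array","items":{"type":"number"}},"hand":{"type":"array","items":{"type":"number"}},"newtons":{"type":"number"}},"required":["offset","yaw","hand"]}

```bash
mkdir -p pics; cat > h.py <<'E'
import numpy as np, cv2
from scipy.spatial.transform import Rotation as R
from cell import *
def cloud(name):
    im,d=get_image(name); c=camera_info(name)
    f=im.shape[0]/2/np.tan(np.radians(c["fovy"])/2)
    v,u=np.indices(d.shape)
    p=np.stack([(u-c["cx"])/f*d,(v-c["cy"])/f*d,d],-1)
    o=np.array(c["orientation"]); 
    M=o if o.shape==(3,3) else R.from_euler("xyz",o,degrees=True).as_matrix()
    P=p@M.T+np.array(c["origin"]); P[d==0]=np.nan
    return im,P
E
python3 - <<'E'
from h import *
for n in("top","side"):
    im,P=cloud(n); cv2.imwrite(f"pics/{n}0.png",im); np.save(f"{n}0.npy",P); print(camera_info(n))
print(ctrl.pinch_z,get_state())
E
```

```text
{'fovy': 57.06774385383244, 'cx': 250.49938575367526, 'cy': 191.6053998452808, 'origin': array([ 0.38911487, -0.04597177,  0.90249704]), 'orientation': array([-171.57585707,   -1.9468063 ,  -89.91450613])}
{'fovy': 45.83437491763936, 'cx': 255.74894278521992, 'cy': 192.95746729710154, 'origin': array([0.26374849, 0.36204442, 0.98992477]), 'orientation': array([-152.28416561,    0.49972146, -151.16217951])}
0.0187 {'clock': 0.1, 'joint_positions': array([-6.81806452e+01,  1.79985140e+01, -2.74798940e+00,  6.93396190e+01,
        9.40606805e-04,  9.00000909e+01]), 'qd': array([-0.00657371, -0.0344944 ,  0.19743194,  0.0545047 , -0.08498956,
        0.03133193]), 'joint_efforts': array([ 1.02833368e-03, -5.40766382e+01,  3.40543020e+01,  1.11972771e-02,
        7.36419497e-05, -1.21003947e-05]), 'tcp_pos': array([ 0.22282353, -0.55653862,  0.23054169]), 'eef_rot': array([-1.79913878e+02, -9.40469182e-04,  2.18192626e+01]), 'force': array([-0.59828593, -0.63671329, -0.22334176]), 'wrist_torque': array([-0.00258317,  0.00266561, -0.02446545]), 'grip_force': 0.0, 'opening': 0.08544292557847873}
```

View pics/top0.png

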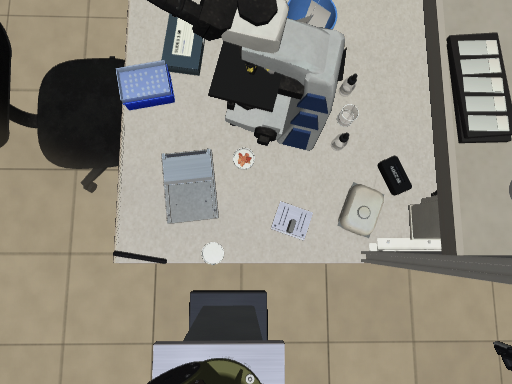

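View pics/side0.png

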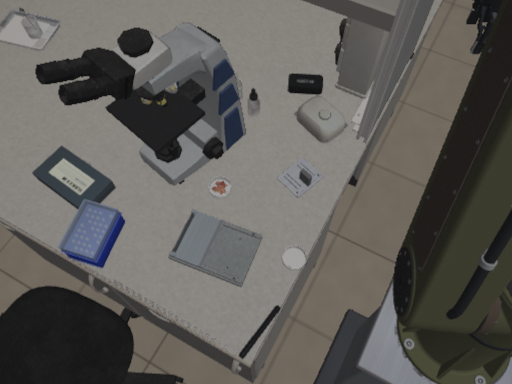

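Top view: the board is at about (162-218, 150-222), with the flap on its far half. The plate is at (271-312, 202-240) with its rib at (291, 226). The clear dish is at (213, 253), the red dish at (244, 158) and the marker at (140, 257). The side view agrees.

```bash
python3 - <<'E'
from h import *
im=cv2.imread("pics/top0.png");s=cv2.imread("pics/side0.png")
a=cv2.resize(im[135:255,150:325],None,fx=4,fy=4,interpolation=cv2.INTER_CUBIC)
cv2.imwrite("pics/c0.png",a)
P=np.load("top0.npy");S=np.load("side0.npy")
def rect(Q,lbl):
    r=cv2.minAreaRect((Q[:,:2]*1000).astype(np.float32)); print(lbl,len(Q),np.round(r[0],1),np.round(r[1],1),round(r[2],1),"z",np.round(np.percentile(Q[:,2],[5,50,95])*1000,1)); 
for n,C,(bu,bv),(pu,pv) in(("top",P,((155,225),(143,230)),((265,318),(196,244))),("side",S,((160,270),(205,290)),((270,328),(155,200)))):
    B=C[bv[0]:bv[1],bu[0]:bu[1]].reshape(-1,3);Q=C[pv[0]:pv[1],pu[0]:pu[1]].reshape(-1,3)
    print(n,"table z",np.nanpercentile(B[:,2],[2,10])*1000, np.nanpercentile(Q[:,2],[5,30,50,60])*1000)
    rect(B[(B[:,2]>.008)&(B[:,2]<.04)],"board")
    rect(B[(B[:,2]>.0165)&(B[:,2]<.04)],"rails/flap")
    rect(Q[(Q[:,2]>.025)&(Q[:,2]<.06)],"rib"); rect(Q[(Q[:,2]>.0015)],"plate")
E
```

```text
top table z [-1.90077141 -0.40792553] [-1.64761317  0.61819262  1.77843565  2.40742221]
board 3572 [536.8  79.9] [180.5 130.2] 7.0 z [10.6 15.6 25.5]
rails/flap 1741 [537.5  78. ] [176.4 126. ] 7.0 z [18.5 22.8 26.4]
rib 74 [ 434.2 -175.9] [11.7 31.8] 70.5 z [28.8 40.1 42.3]
plate 1377 [ 451.8 -180.8] [120.5 135.3] 0.1 z [ 1.7  3.5 29.1]
side table z [-2.90174893 -1.31636192] [-2.2378532   0.2437302   1.55201649  2.25305371]
board 4170 [535.1  79.7] [180.9 130.7] 6.9 z [10.  15.7 25.2]
rails/flap 2033 [535.4  79.8] [176.8 124.5] 7.2 z [18.3 22.2 26.2]
rib 93 [ 432.6 -175.8] [13.  32.3] 72.9 z [26.3 38.4 43.1]
plate 1317 [ 448.6 -180.8] [146.7 128.2] 28.5 z [ 1.7  3.5 34.4]
```

View pics/c0.png

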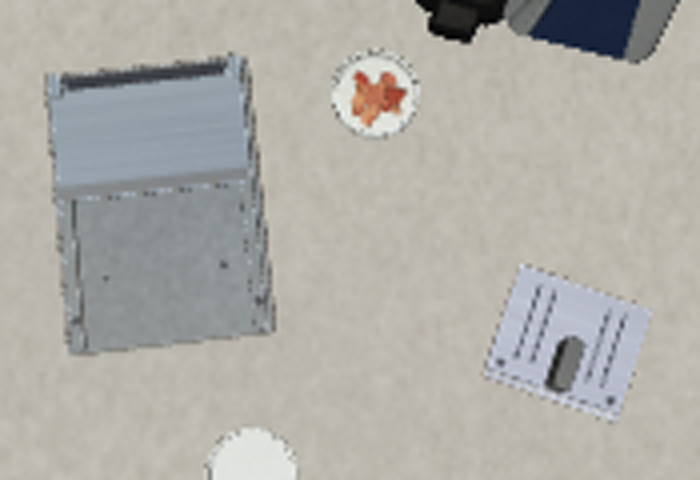

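```bash
python3 - <<'E'
from h import *
im=cv2.imread("pics/top0.png").astype(int);P=np.load("top0.npy")
m=np.zeros(im.shape[:2],np.uint8); m[196:246,262:320]=((im[...,0]-im[...,2])>8)[196:246,262:320]
n,l,st,_=cv2.connectedComponentsWithStats(cv2.morphologyEx(m,cv2.MORPH_CLOSE,np.ones((5,5),np.uint8)))
k=1+np.argmax(st[1:,4]); Q=P[(l==k)]; Q=Q[Q[:,2]<.012]
r=cv2.minAreaRect((Q[:,:2]*1000).astype(np.float32));print(r)
x,y,z=P.reshape(-1,3).T
for y0 in np.arange(-.6,-.1,.05):
    print(round(y0,2),[int(1000*np.max(z[(abs(y-y0)<.025)&(abs(x-x0)<.025)],initial=-1)) for x0 in np.arange(.2,.6,.05)])
E
```

```text
((448.87158203125, -181.60302734375), (88.84967041015625, 74.12567138671875), 70.58124542236328)
-0.6 [-871, -863, -870, -1000, -1000, -1000, -1000, -1000]
-0.55 [-869, -869, -872, 62, 66, -1000, 55, 5]
-0.5 [314, -866, -869, 63, 142, 142, 138, 33]
-0.45 [-867, -867, -871, 403, 385, 392, 391, 408]
-0.4 [-868, -869, -871, 443, 389, 388, 386, 408]
-0.35 [-870, -864, -871, 505, 393, 393, 393, 393]
-0.3 [-871, -868, -869, 4, 9, 52, 51, 4]
-0.25 [-868, -870, -869, 5, 5, 6, 5, 5]
-0.2 [-871, -869, -869, 4, 39, 43, 6, 5]
-0.15 [-867, -866, -868, 4, 41, 42, 8, 5]
```

Request:
arm_command([
  [5,57,0],
  [10,112,0],
  [15,167,0],
  [20,222,0],
  [35,267,0],
  [67,307,0],
  [112,337,0],
  [162,362,0],
  [211,381,-30],
  [211,381,-60],
], yaw=[-0.1,-0.2,-0.3,-0.4,-0.5,-0.6,-0.7,-0.719,-0.719,-0.719], hand=[1,1,1,1,1,1,1,1,1,1], newtons=60)

```text
clock: 1.35
tcp_pos: [0.4373, -0.1747, 0.1704]
eef_rot: [-180.0, -0.1, -19.1]
force: [0.2, -0.3, -0.1]
opening: 0.0854
grip_force: 0.0
```

Request:
arm_command([
  [0,0,-40],
  [0,0,-80],
  [0,0,-115],
  [0,0,-140],
  [0,0,-155],
  [0,0,-161],
  [0,0,-161],
  [0,0,-161],
], yaw=[0,0,0,0,0,0,0,0], hand=[1,1,1,0.5,0.2,0,0,0])

```text
clock: 2.35
tcp_pos: [0.4348, -0.1763, 0.0111]
eef_rot: [180.0, -0.1, -19.4]
force: [-0.3, 1.2, 0.7]
opening: 0.0425
grip_force: 0.0
```

```bash
python3 - <<'E'
from h import *
s=get_state();print(s["tcp_pos"],s["eef_rot"],s["force"],s["opening"])
im,P=cloud("side");cv2.imwrite("pics/s1.png",cv2.resize(im[120:260,220:400],None,fx=4,fy=4,interpolation=cv2.INTER_CUBIC))
E
```

```text
[ 0.43476577 -0.176339    0.01112598] [ 1.79997295e+02 -8.65355967e-02 -1.93823782e+01] [-0.32852409  1.21413623  0.74313513] 0.04246204396950118
```

View pics/s1.png

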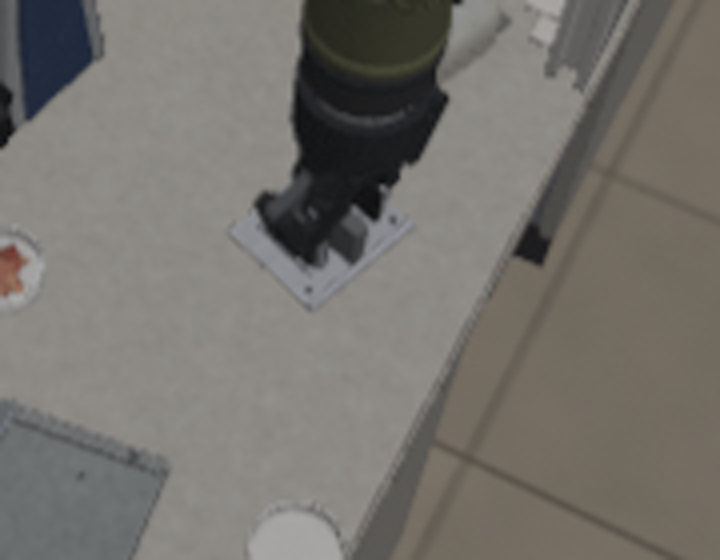

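The fingers straddle the rib at about (345, 235) in the crop, and the plate is undisturbed. I'll close and lift slightly.

Request:
arm_command([
  [0,0,0],
  [0,0,0],
  [0,0,0],
  [0,0,0],
  [0,0,10],
  [0,0,30],
  [0,0,60],
  [0,0,60],
], yaw=[0,0,0,0,0,0,0,0], hand=[-0.5,-1,-1,-1,-1,-1,-1,-1], newtons=80)

```text
clock: 3.4
tcp_pos: [0.4359, -0.1768, 0.0726]
eef_rot: [180.0, -0.3, -19.4]
force: [0.4, -0.8, -0.9]
opening: 0.0104
grip_force: 77.9
```

Request:
arm_command([
  [4,25,0],
  [10,65,0],
  [18,110,0],
  [26,155,0],
  [33,200,0],
  [38,235,0],
  [41,249,0],
  [41,249,-20],
  [41,249,-20],
  [41,249,-20],
], yaw=[0.05,0.12,0.2,0.28,0.36,0.43,0.461,0.461,0.461,0.461], hand=[-1,-1,-1,-1,-1,-1,-1,-1,-1,-1])

```text
clock: 4.65
tcp_pos: [0.4757, 0.0649, 0.0503]
eef_rot: [-179.6, 0.0, 7.6]
force: [-0.0, 0.1, -1.2]
opening: 0.0106
grip_force: 78.1
```

```bash
python3 - <<'E'
from h import *
s=get_state();print(s["tcp_pos"],s["eef_rot"],s["force"],s["opening"])
im,P=cloud("side");np.save("s2.npy",P);cv2.imwrite("s2f.png",im)
a=cv2.resize(im[190:300,150:290],None,fx=5,fy=5,interpolation=cv2.INTER_CUBIC)
cv2.imwrite("pics/s2.png",a)
m=(P[...,2]>.03)&(P[...,2]<.062)&(im.max(2)>110)
print(m.sum())
Q=P[m];B=(Q-[.5358,.0798,.012])@R.from_euler("z",7,degrees=True).as_matrix()*1000
k=(abs(B[:,1])<60)&(abs(B[:,0]+46)<60);B=B[k]
r=cv2.minAreaRect(B[:,:2].astype(np.float32));print(len(B),r)
A=np.c_[B[:,:2],np.ones(len(B))];print(np.linalg.lstsq(A,B[:,2],rcond=None)[0])
E
```

```text
[0.47570495 0.06492505 0.05031844] [-1.79627788e+02  4.50135041e-02  7.57015793e+00] [-0.0038663   0.05056685 -1.22954135] 0.010552007873335325
3059
585 ((-47.5124626159668, -7.2977294921875), (76.49564361572266, 88.76590728759766), 1.0352070331573486)
[-2.49421463e-02  4.41757344e-03  2.98691773e+01]
```

View pics/s2.png

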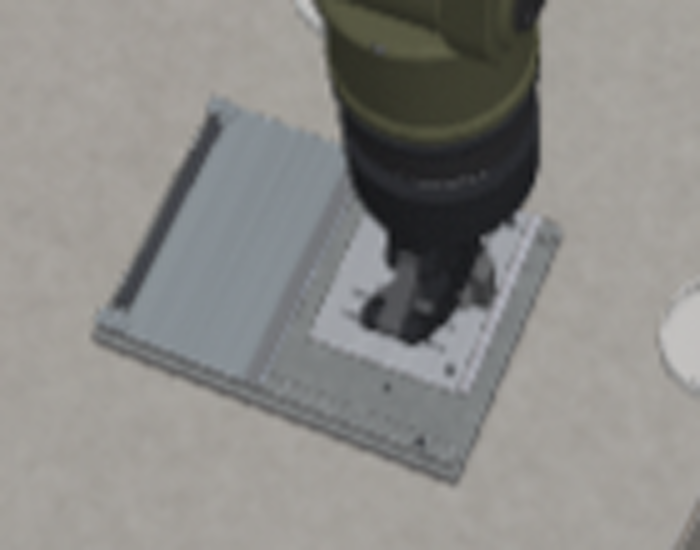

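The picture shows the level plate about 27 mm above the board's bare half, with its plain edge (crop ~(335, 270)) in front of the lip. It sits about 7 mm to the right of centre and is turned by +1°. I'll correct this and lower.

Request:
arm_command([
  [0,0,0],
  [0,4,0],
  [0,7,0],
  [0,7,0],
], yaw=[0,-0.01,-0.018,-0.018], hand=[-1,-1,-1,-1])

```text
clock: 5.2
tcp_pos: [0.4771, 0.0644, 0.0504]
eef_rot: [-179.2, -0.0, 7.2]
force: [-0.0, 0.7, -2.0]
opening: 0.0108
grip_force: 78.1
```

```bash
python3 - <<'E'
from h import *
s=get_state()
for k in("joint_positions","qd","joint_efforts","wrist_torque","tcp_pos","eef_rot"):print(k,np.round(s[k],2))
im,P=cloud("side");t,T=cloud("top")
cv2.imwrite("pics/both3.png",np.vstack([np.hstack([im,t])])[:, :][:384,:1024][::1,::1] if 0 else cv2.resize(np.hstack([im,t]),(800,300),interpolation=cv2.INTER_AREA))
E
```

```text
joint_positions [  7.14  14.26 -33.42  42.32   0.79 179.94]
qd [ 0.02 -0.07 -0.13 -0.13 -0.09  0.03]
joint_efforts [-7.000e-02 -4.382e+01  2.776e+01 -1.000e-02  7.000e-02 -0.000e+00]
wrist_torque [-0.04 -0.01  0.02]
tcp_pos [0.48 0.06 0.05]
eef_rot [-179.21   -0.      7.2 ]
```

View pics/both3.png

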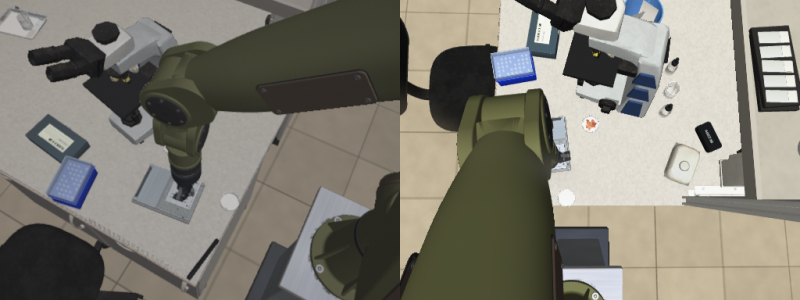

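The arm is held by joint 6 at its 180° limit (yaw must stay at or above the base angle), and nothing is touching. The plate has 8 mm of side clearance, so I'll take a yaw of about 8.5° instead of 7°.

Request:
arm_command([
  [0,-5,0],
  [0,-5,0],
  [0,-5,0],
  [0,-5,0],
], yaw=[0.02,0.04,0.04,0.04], hand=[-1,-1,-1,-1])

```text
clock: 5.8
tcp_pos: [0.477, 0.0595, 0.0503]
eef_rot: [-179.2, 0.0, 9.5]
force: [-0.5, 0.2, -0.9]
opening: 0.0106
grip_force: 78.1
```

Request:
arm_command([
  [0,5,0],
  [0,10,0],
  [0,10,-8],
  [0,10,-15],
  [0,10,-20],
  [0,10,-23],
  [0,10,-25],
  [0,10,-25],
], yaw=[-0.007,-0.014,-0.014,-0.014,-0.014,-0.014,-0.014,-0.014], hand=[-1,-1,-1,-1,-1,-1,-1,-1])

```text
clock: 6.8
tcp_pos: [0.477, 0.0695, 0.0252]
eef_rot: [-179.2, 0.0, 8.7]
force: [-0.0, 0.1, -0.7]
opening: 0.0107
grip_force: 78.1
```

```bash
cat > m.py <<'E'
from h import *
import sys
s=get_state();print(s["tcp_pos"],s["eef_rot"],s["force"],s["joint_positions"][4:])
im,P=cloud("side")
cv2.imwrite(f"pics/{sys.argv[1]}.png",cv2.resize(im[190:300,150:290],None,fx=5,fy=5,interpolation=cv2.INTER_CUBIC))
B=((P-[.5358,.0798,.012])@R.from_euler("z",7,degrees=True).as_matrix()*1000)
i=im.astype(int)
m=(i.max(2)>150)&(i[...,0]-i[...,2]>5)&(abs(B[...,1])<51)&(B[...,0]>-95)&(B[...,0]<20)&(B[...,2]<14)
n,l,st,_=cv2.connectedComponentsWithStats(m.astype(np.uint8));k=l==1+np.argmax(st[1:,4])
Q=B[k];r=cv2.minAreaRect(Q[:,:2].astype(np.float32));print("plate",len(Q),r,Q[:,0].min(),Q[:,0].max())
z=np.linalg.lstsq(np.c_[Q[:,:2]-[-46,0],np.ones(len(Q))],Q[:,2],rcond=None)[0];print("slope deg",np.degrees(z[:2]),"z",z[2])
f=(B[...,0]>20)&(B[...,0]<60)&(abs(B[...,1])<40)&(B[...,2]<40);F=B[f];print("flap",np.median(F[:,2]),np.polyfit(F[:,0],F[:,2],1))
E
python3 m.py s4
```

```text
[0.4769694  0.06945777 0.02524729] [-1.79211667e+02  8.77626114e-03  8.70014001e+00] [-0.02808589  0.11293505 -0.7498069 ] [  0.78807737 179.04410276]
plate 453 ((-46.2205810546875, -2.8718948364257812), (75.18898010253906, 88.87196350097656), 1.7852308750152588) -84.90085921592276 -8.55218048490448
slope deg [-0.81576798  0.29409222] z 6.0292232731232716
flap 10.292240222847145 [1.59501673e-04 1.03059149e+01]
```

View pics/s4.png

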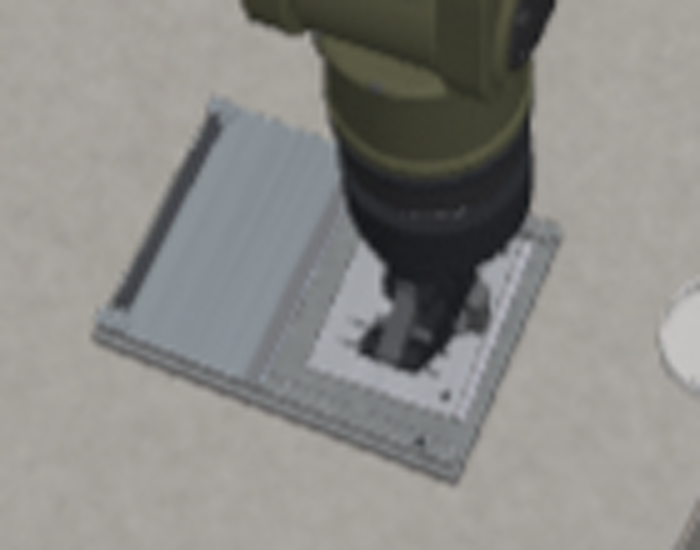

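The plate hangs level about 2 mm over the bare top and its edge is about 13 mm short of the lip (crop ~(320, 270)). It is centred to within 3 mm between the rails, and the flap is shut. I'll lower it 1 mm and slide it in.

Request:
arm_command([
  [0,0,-1.2],
  [5,0.6,-1.2],
  [10,1.2,-1.2],
  [15,1.8,-1.2],
  [20,2.4,-1.2],
  [25,3.1,-1.2],
  [30,3.7,-1.2],
  [35,4.3,-1.2],
  [35,4.3,-1.2],
  [35,4.3,-1.2],
], yaw=[0,0,0,0,0,0,-0.003,-0.005,-0.005,-0.005], hand=[-1,-1,-1,-1,-1,-1,-1,-1,-1,-1])

```text
clock: 8.1
tcp_pos: [0.5117, 0.0738, 0.024]
eef_rot: [-179.2, 0.0, 8.4]
force: [-0.1, 0.5, -0.9]
opening: 0.0107
grip_force: 78.1
```

```bash
python3 m.py s5
```

```text
[0.51173803 0.073759   0.02399758] [-1.79214123e+02  2.82862180e-02  8.41946000e+00] [-0.1121858   0.50674935 -0.85666826] [  0.78545974 179.27958422]
plate 266 ((-22.02634048461914, -3.8339767456054688), (54.20353317260742, 89.6396484375), 0.553286612033844) -49.419681890823036 4.721450683408294
slope deg [-3.40223425  0.97575928] z 5.6771501270701625
flap 10.11032849443789 [6.50098644e-03 9.87964091e+00]
```

View pics/s5.png

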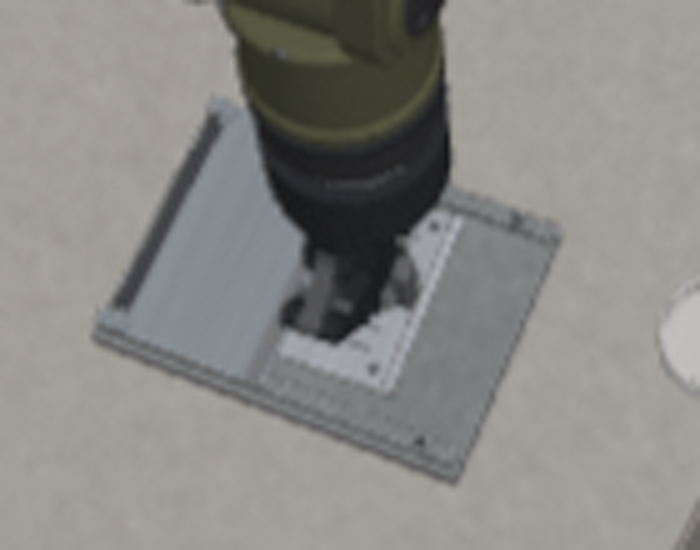

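The plate is under the lip: its bead edge (crop ~(425, 305)) is at board x ≈ -49, so the plain edge is about 21 mm in. The flap still lies shut. Next I press it down.

Request:
arm_command([
  [0,0,-0.5],
  [0,0,-1],
  [0,0,-1.5],
  [0,0,-1.5],
], yaw=[0,0,0,0], hand=[-1,-1,-1,-1])

```text
clock: 8.65
tcp_pos: [0.5118, 0.0739, 0.0233]
eef_rot: [-179.2, 0.0, 8.4]
force: [-3.7, 0.8, 6.8]
opening: 0.0108
grip_force: 79.4
```

Request:
arm_command([
  [0,0,-0.7],
  [0,0,-1.4],
  [0,0,-1.4],
], yaw=[0,0,0], hand=[-1,-1,-1])

```text
clock: 9.02
tcp_pos: [0.5118, 0.0741, 0.023]
eef_rot: [-179.2, -0.0, 8.4]
force: [-8.3, 1.7, 20.7]
opening: 0.0107
grip_force: 81.2
```

```bash
python3 - <<'E'
from h import *
s=get_state()
for k in("tcp_pos","eef_rot","force","wrist_torque"):print(k,np.round(s[k],4))
E
```

```text
tcp_pos [0.5118 0.0741 0.023 ]
eef_rot [-1.792036e+02 -2.090000e-02  8.438200e+00]
force [-8.2581  1.7492 20.6596]
wrist_torque [-0.4284  1.5269 -0.0524]
```

The press force acts well to the right, because the tool kept about 0.8° of roll. Easing the grip lets the plate settle flat while it stays held.

Request:
arm_command([
  [0,0,0],
  [0,0,0],
  [0,0,0],
  [0,0,0],
], yaw=[0,0,0,0], hand=[-1,-1,-1,-1], newtons=35)

```text
clock: 9.52
tcp_pos: [0.5118, 0.0741, 0.023]
eef_rot: [-179.2, -0.0, 8.4]
force: [-8.8, 2.1, 20.5]
opening: 0.0108
grip_force: 81.2
```

```bash
python3 - <<'E'
from h import *
s=get_state()
for k in("tcp_pos","eef_rot","force","wrist_torque"):print(k,np.round(s[k],4))
E
python3 m.py s6
```

```text
tcp_pos [0.5118 0.0741 0.023 ]
eef_rot [-1.792033e+02 -2.530000e-02  8.438700e+00]
force [-8.7855  2.0564 20.4659]
wrist_torque [-0.4733  1.4497 -0.0915]
[0.51184167 0.07405413 0.02302699] [-1.79203253e+02 -2.52886281e-02  8.43870868e+00] [-8.78545595  2.05638723 20.4658704 ] [  0.7970004  179.28381541]
plate 275 ((-21.304550170898438, -3.2031593322753906), (54.58375930786133, 89.7423324584961), 1.737910270690918) -49.875259551652235 4.770078542922513
slope deg [-2.9404798   0.39278404] z 4.671973486148376
flap 10.233743522189428 [-1.53624827e-03  1.03038303e+01]
```

View pics/s6.png

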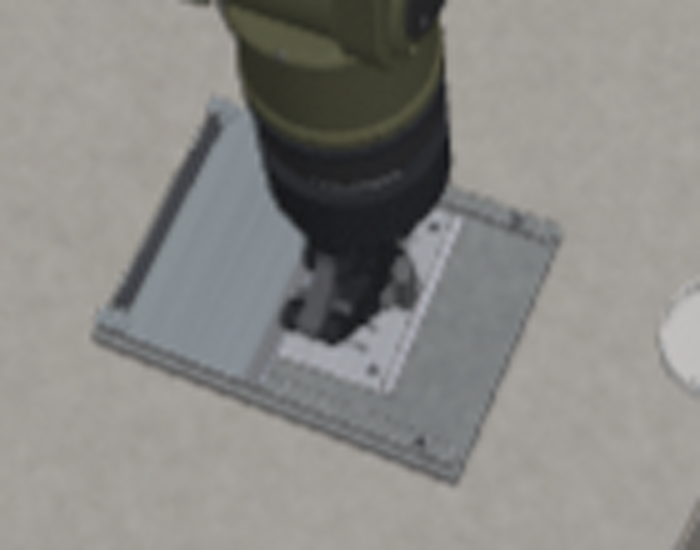

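The plate is in the same place and the flap is shut, but the grip only changes on reopening. I'll unload, reopen slightly so the plate lies flat by itself, regrip softly, then press.

Request:
arm_command([
  [0,0,2],
  [0,0,2.4],
  [0,0,2.4],
  [0,0,2.4],
  [0,0,2.4],
  [0,0,2.4],
  [0,0,2.4],
  [0,0,2.4],
], yaw=[0,0,0,0,0,0,0,0], hand=[-1,-1,-0.55,-0.55,-0.55,-1,-1,-1], newtons=35)

```text
clock: 10.58
tcp_pos: [0.5121, 0.0737, 0.0238]
eef_rot: [-179.2, -0.0, 8.4]
force: [-1.3, 0.4, 4.2]
opening: 0.0116
grip_force: 34.7
```

```bash
cat > t.py <<'E'
from h import *
s=get_state()
for k in("tcp_pos","eef_rot","force","wrist_torque","opening","grip_force"):print(k,np.round(s[k],4))
Bs=[]
for _ in range(6):
    im,P=cloud("side");Bs.append((P-[.5358,.0798,.012])@R.from_euler("z",7,degrees=True).as_matrix()*1000)
B=np.nanmean(Bs,0);x,y,z=B[...,0],B[...,1],B[...,2]
for n,x0,x1 in(("plate",-38,-8),("bare",-85,-58)):
    for y0,y1 in((-45,-32),(-32,-22),(22,32),(32,40)):
        q=z[(x>x0)&(x<x1)&(y>y0)&(y<y1)&(z<9)]; print(n,y0,y1,len(q),np.round(np.median(q) if len(q) else np.nan,2))
q=(x>-48)&(x<-42)&(z<12)&(abs(y)<44)
print("bead slope",np.degrees(np.polyfit(y[q],z[q],1)[0]),z[q].mean(), "flap",np.median(z[(x>20)&(x<60)&(abs(y)<40)&(z<40)]))
E
python3 t.py
```

```text
tcp_pos [0.5121 0.0737 0.0238]
eef_rot [-1.792288e+02 -9.800000e-03  8.417500e+00]
force [-1.2625  0.4197  4.1771]
wrist_torque [-0.2508  0.2652 -0.0356]
opening 0.0116
grip_force 34.7014
plate -45 -32 25 3.48
plate -32 -22 13 3.2
plate 22 32 43 3.97
plate 32 40 46 3.81
bare -45 -32 63 0.37
bare -32 -22 45 0.09
bare 22 32 52 0.3
bare 32 40 44 0.25
bead slope -0.19745317350225805 5.3530865051064715 flap 10.317459057330733
```

Request:
arm_command([
  [0,0,-0.7],
  [0,0,-1.4],
  [0,0,-1.8],
  [0,0,-1.8],
], yaw=[0,0,0,0], hand=[-1,-1,-1,-1])

```text
clock: 11.38
tcp_pos: [0.5121, 0.0739, 0.0235]
eef_rot: [-179.2, -0.0, 8.4]
force: [-7.1, 0.1, 21.4]
opening: 0.0116
grip_force: 38.0
```

```bash
python3 t.py
```

```text
tcp_pos [0.5121 0.0739 0.0235]
eef_rot [-1.792158e+02 -3.310000e-02  8.431400e+00]
force [-7.1028  0.1032 21.3744]
wrist_torque [-0.5845  1.5262  0.0092]
opening 0.0116
grip_force 38.0341
plate -45 -32 23 3.32
plate -32 -22 14 3.36
plate 22 32 44 3.38
plate 32 40 45 3.27
bare -45 -32 62 0.34
bare -32 -22 48 0.25
bare 22 32 51 0.34
bare 32 40 43 0.24
bead slope -0.2668593395691218 4.915145643058688 flap 10.199751419919085
```

Pressed at 21 N, the plate's top stands 3.0 mm above the bare board on both sides, so it is flat. The flap is shut and the insertion is unchanged at about 21 mm.

```bash
python3 -c "
from cell import *
print(sign_off())"
```

```text
the job is handed in; nothing more can be done
None
```

The job is handed in: the drip plate is about 21 mm under the shut flap, between the rails (about 1.5° off square), flat on the board by the depth measurements, and still gripped and pressed down with about 21 N.

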